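# Zero the stage gauge and hold the stage up on a levelling wedge

### The job

On the tilting microscope stage, first turn the knurled bezel of the dial gauge until its broad zero mark lies at the tip of the resting needle. Then take the steel levelling wedge by its post, push its thin end under the middle of the stage's front edge, flat on the bench, until the stage just lifts off its base and the needle has swung about a quarter turn (never beyond half a turn), and finish there, still gripping the wedge under the stage. Raise the stage with the wedge only, keep the gripper off it, leave the bezel at zero and do not shove the other things around.

Things in the scene. Friction and masses are not known exactly. Their poses are not given: they have to be found in the camera images.
- stage_front (a point): Middle of the stage plate's lower front edge, which the wedge lifts; at rest 12 mm above the bench. x: level, from the front edge back to the hinge, the way to push the wedge; y: along the edge to the left, towards the gauge; z up. The plate rests on a 12 mm high bar under each side; between the bars the bench is free, 130 mm wide and 130 mm deep, and there the wedge slides in
- bezel_grip (a point): On the upright axis of the gauge's bezel, half-way up it, 47 mm above the bench; its x points to the zero mark. The bezel is a round knurled steel knob, 56 mm across, 23 high, top 58.5 mm above the bench, on a grey housing 66 mm across. 150 mm left of stage_front, 20 mm further back. White face with a broad (7 mm) black zero mark and thin ticks each 30 degrees; the needle (19 mm to its tip) lies above it
- bezel (a joint): Bezel angle, rad, clockwise from above positive; 0: zero mark at the tip of the resting needle, which points straight back (x of stage_front). Starts at 0.5 to 1.4: turn it anticlockwise. Takes about 0.04 N m and stays where it is left
- needle (a joint): Angle of the gauge's needle in rad, clockwise seen from above; 0 while the stage rests on its base. It follows the stage: 1.57 (a quarter turn) for each 4 mm by which the front edge is raised
- wedge_post (a point): Centre of the steel wedge's grip post, 26 mm above its underside. Post: 36 mm long (x), 22 wide (y, gripped across this), 52 high; grip it above the 21.5 mm high foot, 40 mm long and 36 wide, around it. x points to the thin end. The flat spacer bar has the same post but no taper; wedge, spacer and cradle may have changed places
- wedge_tip (a point): Middle of the wedge's thin end, on its underside, 100 mm ahead of the post's centre; axes as the post's
- stage: The black stage plate, 140 mm deep, 146 wide, 8 thick, about 0.65 kg, hinged along its rear edge on a fixture fixed to the bench. Origin on the hinge axis, 140 mm behind the front edge and 16 mm above the bench; axes as stage_front
- wedge: Whole wedge, about 0.3 kg: origin on its underside below the post's centre, axes as wedge_post. From 20 to 100 mm ahead of that the top is a ramp, 36 mm wide, falling evenly from 21.5 to 3.5 mm height (0.225 mm per mm): it meets the resting stage when the tip is about 38 mm past the front edge; at about 55 mm the edge is up 4 mm
- spacer: Bystander: flat steel bar 85 x 36 mm, 21.5 mm high, with a grip post like the wedge's; origin on its underside below the post
- cradle: Bystander: steel trough block 60 x 44 mm, 26 mm high; origin on its underside, 10 mm from its middle
- dish: Bystander: glass dish 60 mm in diameter, 14 mm high; origin under its centre
- jar: Bystander: amber jar 44 mm in diameter, 45 mm high; origin under its centre
- beaker: Bystander: glass beaker 76 mm in diameter, 95 mm high, left of the gauge; origin under its centre
- slide_box: Bystander: blue slide box 85 x 100 mm, 32 mm high, right of the stage; origin under its centre
- objective: Bystander: brass objective standing up, 28 mm in diameter, 46 mm high; origin under its centre
Mind the look-alikes: they are no part of the job. What is shaped like the wedge but pink or yellow is not meant.

How it is judged:
On the way:
1. the bezel's zero mark is set to the resting needle, within 0.1 rad, before the wedge touches the stage (value of joint bezel between -0.1 and 0.1 rad and value of joint needle below 0.15 rad and contact force between wedge and stage below 0.05 N), for 0.2 s.
At the end, for the whole second after the job is handed in: Bezel within 0.1 rad of zero; stage at rest on the wedge alone, needle at 0.75 to 2.4 rad; wedge flat on the bench (0.1 rad, 4 mm), tip 30 mm or more past the front edge, within 45 mm of its middle, gripped with 2 N or more; gripper off the stage; bystanders within 30 mm of their starts (value of joint bezel between -0.1 and 0.1 rad and value of joint needle between 0.75 and 2.4 rad and velocity of joint needle between -0.3 and 0.3 rad/s and contact force between the fingers and wedge above 2 N and contact force between wedge and stage above 0.5 N and contact force between each of the arm, the fingers and stage below 0.1 N and angle between wedge's own z axis and vertical below 0.1 rad and height (world z) of wedge below 0.004 m and x of wedge_tip in the frame of stage_front above 0.03 m and y of wedge_tip in the frame of stage_front between -0.045 and 0.045 m and distance of each of spacer, cradle, dish, jar, beaker, slide_box, objective from where it was at the start of the episode below 0.03 m); the arm keeps its last pose, push and grip.
It fails at once if the stage is raised beyond half a turn of the needle (8 mm) (value of joint needle above 3.14 rad).
It fails at once if the gripper or arm presses on the stage (over 3 N) (contact force between any of the arm, the fingers and stage above 3 N).
It fails at once if a bystander is shoved 30 mm or more (distance of any of spacer, cradle, dish, jar, beaker, slide_box, objective from where it was at the start of the episode above 0.03 m).
It also fails if it takes over 64 s, if anything falls off the work surface, if the arm or the gripper's body presses on something with over 40 N, if the wrist force passes 120 N, or if a joint passes its speed limit or range.

### The arm

A 7-joint arm with a two-finger parallel gripper is mounted at the origin on the work surface. World frame = base frame: x ahead of the robot, y to its left, z up, the work surface at z = 0. Lengths are in m, angles in rad, forces in N, time in s.
With the tool pointing down it reaches from about 0.4 to 0.875 m from the base axis. Payload 19.3 kg.
Tool frame: the origin (TCP) lies midway between the tips of the shut fingers; the grasp point (between the pads) lies 19 mm behind it; z points along the fingers, y is the line along which they close (so a half turn about z gives the same grasp; the last joint's range is limited). The gripper opens to 85 mm and grips with 20 to 120 N. Pads are 22 mm wide; open, the fingers measure 114 mm over their backs; the gripper's body (76 mm by 85 mm) begins 54 mm behind the grasp point. The pads swing forward as they close: fully open they stand 13 mm farther back than shut.
Start: joints at [-1.263, 0.521, -0.036, 1.599, 0.021, 1.021, -0.113], TCP at [0.231, 0.581, 0.231] pointing down, gripper open.
Joint ranges: [-2.91, 2.91], [-0.3, 2.13], [-1.5, 1.42], [0.17, 2.43], [-1.26, 4.41], [0.16, 1.93], [-2.52, 2.52]. Speed limits (rad/s): [1.89, 1.89, 2.39, 2.39, 3.01, 3.01, 3.01].

### API

Orientations are given as [roll, pitch, yaw] about the fixed x, y, z axes, in that order (R = Rz(yaw) Ry(pitch) Rx(roll)).
In Python, from workcell import bot gives the robot as it stands.
- The arm moves only by the tool move_arm, never from a script. Its argument "moves" is a list that holds one entry, the list of rows, each a list of 7 numbers: the opening, from 0 (shut) to 1 (fully open), then the shift along the tool's x, y, z in units of 1000 mm (1.0 is 1000 mm), then the turn, a rotation vector about the tool's x, y, z in units of 2 pi rad (1.0 is 2 pi rad). A call has 1 to 5 rows; each row is the pose to reach, as a shift and turn from the pose commanded when the call began, along the tool's axes at that moment, turning the shorter way round; what a row does not reach only later rows make up. A row lasts 1/10 s, in which the tool goes at most 50 mm and 8.59 degrees, less where a joint would pass 70% of its speed; a pose out of reach is approached as far as the arm can. A call with a number of a shift or a turn outside -1 to 1 is refused whole. A call with a gripper value outside its range is refused whole. The fingers move at their own pace and stop on an object; "force" is the grip in N (left out, the last holds). Time passes only in rows, so rows that repeat a pose let the fingers close. It gives the time, the measured TCP pose, the force, the opening and the grip force at its end, in the units of the state.
- bot.observe(): the state, without advancing time (a new reading comes with each control period).
- bot.grab_frame(name): name is "scene" or "top" or "wrist"; returns the picture (480x640x3 uint8, red, green, blue); there is no depth.
- bot.camera_params(name): a dict with "vertical_fov" (degrees; the focal length in pixels is half the picture's height over the tangent of half this angle, whatever the lens; pixels are square), "cx", "cy" (the principal point, pixels), "D" ([k1, k2, p1, p2, k3] as OpenCV has them; the pictures are not rectified), "R" (3x3) and "t" (3): a world point X has camera coordinates R X + t. Camera axes: x right, y down, z forward; pixel columns grow to the right and rows downward; lengths in m; the calibration is good to about 2 mm. A picture is of the moment at which its call begins: read the wrist's pose just before it. camera_params takes no time and is no camera call; for the wrist camera it gives the pose at the moment of the call.
- bot.job_done(): hands the job in; it is judged then, once.
The state is a dict: "clock": time; "qpos": joint angles; "qd": joint speeds; "joint_efforts": joint torques, N m; "position": TCP position; "tool_rot": TCP orientation; "force": force on the tool from outside, world axes, zero at the start; "moment": the same for the moment, N m; "grip_width": finger opening in m; "finger_force": force on a finger pad.
Only numpy, scipy, OpenCV 4.12 (cv2) and the standard library are available. Lean on these libraries where they do the work, as an engineer would, in place of code of your own. Each camera call takes 0.05 s, during which the arm holds its last target. There are 200 camera calls.

## Working session

There is one attempt and no reset: what is moved stays moved. The work goes in short steps, Python scripts to look and compute and a tool call to move; the robot and the scene stay as the last step left them, time stands still between calls to the robot, and variables do not carry over. Pictures are saved under pics/ and viewed, at most 10 in all, crops included, and the job is handed in when it is done.

Besides the shell and the picture viewer there is one more tool, called after "Emit:" as name(argument=value, ...) on one line, values as JSON. move_arm: Moves the arm, as the interface text tells. Shifts and turns lie within -1 to 1; 1 stands for 1000 mm of shift or 2 pi rad of turn. Its arguments: {"type":"object","properties":{"moves":{"type":"array"},"force":{"type":"number"}},"required":["moves"]}

```bash
mkdir -p pics
cat > h.py <<'E'
import numpy as np, cv2
from workcell import bot
def cam(n):
    p=bot.camera_params(n); f=240/np.tan(np.radians(p["vertical_fov"])/2)
    K=np.array([[f,0,p["cx"]],[0,f,p["cy"]],[0,0,1]]); return K,np.array(p["D"],float),np.array(p["R"]),np.array(p["t"])
def ray(c,uv,z):
    K,D,R,t=c; u=cv2.undistortPoints(np.array(uv,float).reshape(-1,1,2),K,D).reshape(-1,2)
    d=np.c_[u,np.ones(len(u))]@R; o=-R.T@t
    return o+d*((z-o[2])/d[:,2])[:,None]
def proj(c,X):
    K,D,R,t=c; return cv2.projectPoints(np.array(X,float).reshape(-1,1,3),cv2.Rodrigues(R)[0],t,K,D)[0].reshape(-1,2)
def save(n,im): cv2.imwrite(n,im[:,:,::-1])
E
python3 - <<'E'
from h import *
print(bot.observe())
for n in("scene","top"):
    im=bot.grab_frame(n); save(f"pics/{n}0.png",im); c=cam(n); print(n,-c[2].T@c[3],c[0][0,0],c[1])
E
```

```text
{'clock': 0.0, 'qpos': array([-1.26318394,  0.52205671, -0.0363377 ,  1.59996359,  0.02119652,
        1.02107268, -0.1128027 ]), 'qd': array([ 0.0010563 , -0.00112686,  0.00038431,  0.00060006, -0.00200777,
       -0.00025808,  0.00131701]), 'joint_efforts': array([ 2.66992163e-05, -9.27098250e+01,  1.98014461e+00, -3.69925725e+01,
        1.79141562e-02,  8.20220739e-03, -4.70246800e-05]), 'position': array([0.23046552, 0.58062123, 0.2307149 ]), 'tool_rot': array([-3.14047926e+00,  6.93524482e-05,  2.76377394e+00]), 'force': array([-0.58401097,  0.47941797,  0.32935662]), 'moment': array([-0.04682323,  0.01031257,  0.01409193]), 'finger_force': 0.0, 'grip_width': 0.08515487532772496}
scene [ 1.01758084 -0.82204141  1.0383889 ] 572.7635644544812 [0.06038424 0.         0.         0.         0.        ]
top [0.35751599 0.05426915 1.32992761] 518.5183021769284 [-0.02251593  0.          0.          0.          0.        ]
```

View pics/top0.png

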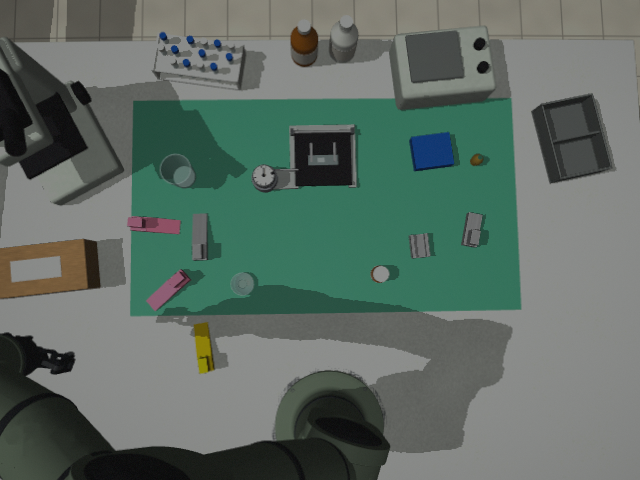

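View pics/scene0.png

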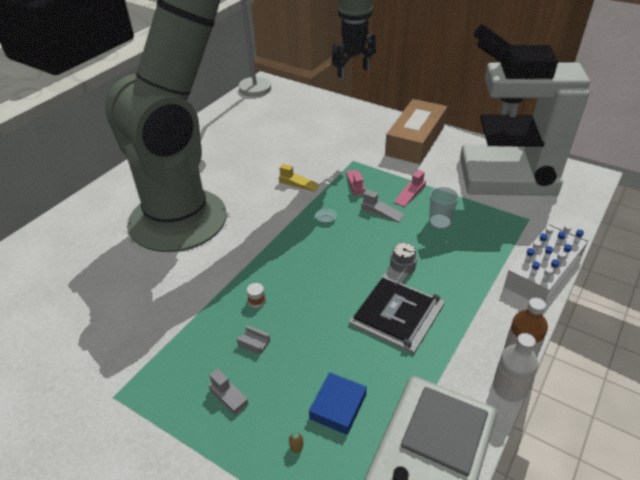

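The top view has world +x pointing up and the robot at the bottom. The stage is at (323,157), its front edge at row ~187, and the gauge is at (264,178). The longer grey bar at (200,237) is the wedge at about 48 px. The bar at (473,230) is only 35 px, so it is the spacer. I'll measure these next and zoom in.

Run:
```python
from h import *
im=cv2.imread("pics/top0.png"); c=cam("top")
a=cv2.resize(im[110:280,170:370],None,fx=4,fy=4,interpolation=cv2.INTER_CUBIC)[:600]
cv2.imwrite("pics/crop0.png",a[:600,:800])
for n,uv,z in [("stage front L",(291,187),.02),("stage front R",(356,187),.02),("gauge",(264,177),.0585),("wedge",(200,237),.01),("wedgefar",(200,214),.003),("wedgenear",(200,261),.02)]:
    print(n,ray(c,uv,z)[0].round(4))
```

```text
stage front L [0.6019 0.0888 0.02  ]
stage front R [ 0.6001 -0.0775  0.02  ]
gauge [0.6206 0.1545 0.0585]
wedge [0.4776 0.3221 0.01  ]
wedgefar [0.5375 0.3237 0.003 ]
wedgenear [0.416  0.3199 0.02  ]
```

View pics/crop0.png

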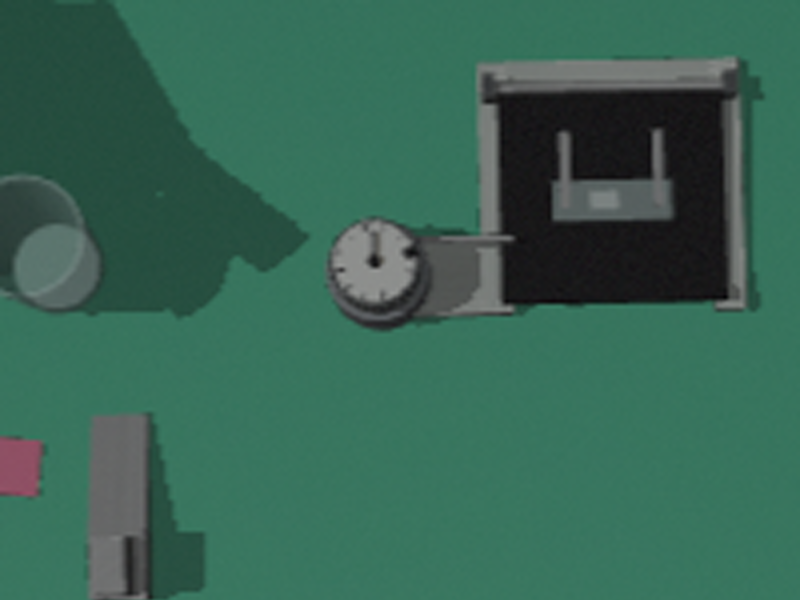

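```bash
cat >> h.py <<'E'
from scipy.spatial.transform import Rotation as Ro
def go(p,yaw,now=None):
    s=bot.observe(); T=Ro.from_euler('xyz',s["tool_rot"]); G=Ro.from_euler('xyz',[np.pi,0,yaw])
    print("shift",(T.inv().apply(np.array(p)-s["position"])).round(4),"turn",((T.inv()*G).as_rotvec()/2/np.pi).round(4))
E
python3 - <<'E'
from h import *
im=cv2.imread("pics/top0.png"); c=cam("top"); hsv=cv2.cvtColor(im,cv2.COLOR_BGR2HSV)
# stage plate (black)
def big(m,roi):
    x0,y0,x1,y1=roi; k=np.zeros_like(m); k[y0:y1,x0:x1]=m[y0:y1,x0:x1]
    return max(cv2.findContours(k,cv2.RETR_EXTERNAL,cv2.CHAIN_APPROX_NONE)[0],key=cv2.contourArea)
k=big((hsv[...,2]<45).astype(np.uint8)*255,(285,120,362,195)); r=cv2.minAreaRect(k); b=cv2.boxPoints(r)
print("plate px",b.round(1).tolist()); P=ray(c,b,.02); print(P.round(4)); print("sides",[np.linalg.norm(P[i]-P[i-1]).round(4) for i in range(4)])
k=big(((hsv[...,2]>135)&(hsv[...,1]<50)).astype(np.uint8)*255,(245,160,282,200)); e=cv2.fitEllipse(cv2.convexHull(k)); print("face",e,ray(c,e[0],.0575).round(4))
k=big(((hsv[...,1]<70)&(hsv[...,2]>50)).astype(np.uint8)*255,(186,205,215,270)); b=cv2.boxPoints(cv2.minAreaRect(k)); print("wedge px",b.round(1).tolist());print(ray(c,b,.01).round(4))
E
```

```text
plate px [[291.0, 133.0], [353.0, 133.0], [353.0, 185.0], [291.0, 185.0]]
[[ 0.7428  0.0873  0.02  ]
 [ 0.7414 -0.0728  0.02  ]
 [ 0.6054 -0.0699  0.02  ]
 [ 0.6071  0.0888  0.02  ]]
sides [np.float64(0.1357), np.float64(0.1601), np.float64(0.1361), np.float64(0.1587)]
face ((263.0936584472656, 174.8861083984375), (18.196186065673828, 18.802326202392578), 179.90805053710938) [[0.6261 0.1568 0.0575]]
wedge px [[191.10000610351562, 259.8999938964844], [192.3000030517578, 212.6999969482422], [207.1999969482422, 213.10000610351562], [206.0, 260.29998779296875]]
[[0.4195 0.3445 0.01  ]
 [0.5403 0.3419 0.01  ]
 [0.5388 0.3039 0.01  ]
 [0.418  0.3068 0.01  ]]
```

Run:
```python
from h import *
go((.626,.155,.2),np.radians(54))
```

```text
shift [-0.5246 -0.2497  0.0311] turn [-1.000e-04  1.000e-04  2.899e-01]
```

Emit:
move_arm(moves=[[[1, -0.525, -0.25, 0.03, 0, 0, 0.29], [1, -0.525, -0.25, 0.03, 0, 0, 0.29], [1, -0.525, -0.25, 0.03, 0, 0, 0.29], [1, -0.525, -0.25, 0.03, 0, 0, 0.29], [1, -0.525, -0.25, 0.03, 0, 0, 0.29]]])

```text
clock: 0.6
position: [0.4014, 0.3963, 0.2183]
tool_rot: [-3.141, -0.0, 2.008]
force: [1.2, 1.6, -0.3]
grip_width: 0.0853
finger_force: 0.0
```

Run:
```python
from h import *
go((.626,.155,.2),np.radians(54))
```

```text
shift [-0.3136  0.1014  0.0183] turn [-0.      0.      0.1695]
```

Emit:
move_arm(moves=[[[1, -0.314, 0.101, 0.018, 0, 0, 0.17], [1, -0.314, 0.101, 0.018, 0, 0, 0.17], [1, -0.314, 0.101, 0.018, 0, 0, 0.17], [1, -0.314, 0.101, 0.018, 0, 0, 0.17], [1, -0.314, 0.101, 0.018, 0, 0, 0.17]]])

```text
clock: 1.1
position: [0.5724, 0.2144, 0.2046]
tool_rot: [-3.141, 0.0, 1.258]
force: [0.4, 1.4, 0.5]
grip_width: 0.0855
finger_force: 0.0
```

Run:
```python
from h import *
go((.626,.155,.2),np.radians(54))
```

```text
shift [-0.04    0.0693  0.0046] turn [-0.      0.      0.0502]
```

Emit:
move_arm(moves=[[[1, -0.04, 0.069, 0.005, 0, 0, 0.05], [1, -0.04, 0.069, 0.005, 0, 0, 0.05], [1, -0.04, 0.069, 0.005, 0, 0, 0.05], [1, -0.04, 0.069, 0.005, 0, 0, 0.05], [1, -0.04, 0.069, 0.005, 0, 0, 0.05]]])

```text
clock: 1.6
position: [0.6244, 0.1582, 0.1996]
tool_rot: [-3.141, 0.0, 0.953]
force: [1.0, 0.6, 0.1]
grip_width: 0.0856
finger_force: 0.0
```

Run:
```python
from h import *
s=bot.observe(); c=cam("wrist"); im=bot.grab_frame("wrist"); save("pics/w1.png",im)
print(s["position"],s["tool_rot"],-c[2].T@c[3],proj(c,[[.626,.155,.0585],[.606,.005,.02]]))
```

```text
[0.62441688 0.15820503 0.19959327] [-3.14073539e+00  5.54413632e-05  9.52513248e-01] [0.6703082  0.22297871 0.34133283] [[321.70204904 227.89687854]
 [386.66147827 337.67649323]]
```

View pics/w1.png

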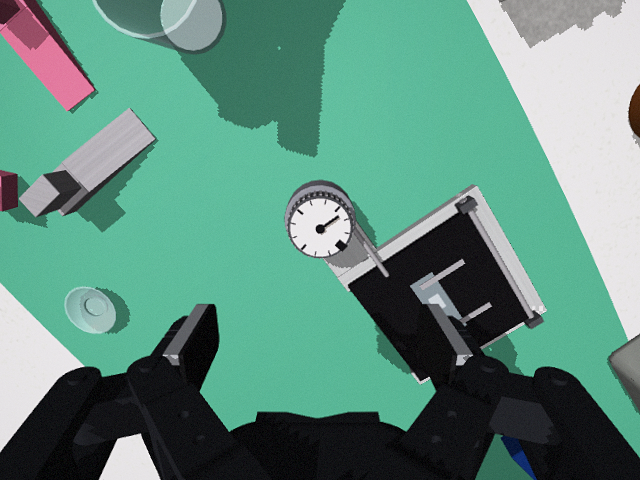

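The wrist view shows the gauge face at (320,228), the zero mark at (341,245) and the needle tip at about (340,218). The plate's front edge runs from (347,287) to (421,382), and the wedge is at left with its post near (45,190).

Run:
```python
from h import *
im=cv2.imread("pics/w1.png"); c=cam("wrist"); hsv=cv2.cvtColor(im,cv2.COLOR_BGR2HSV)
m=np.zeros((480,640),np.uint8); m[180:275,275:365]=((hsv[...,2]>190)&(hsv[...,1]<40))[180:275,275:365]*255
k=max(cv2.findContours(m,cv2.RETR_EXTERNAL,cv2.CHAIN_APPROX_NONE)[0],key=cv2.contourArea)
e=cv2.fitEllipse(cv2.convexHull(k)); C=ray(c,e[0],.0575)[0]; print("face",e,C)
# dark bits: radial profile
f=np.zeros_like(m); cv2.ellipse(f,e,255,-1); d=((hsv[...,2]<90)&(f>0)).astype(np.uint8)
n,l,st,ce=cv2.connectedComponentsWithStats(d)
for i in range(1,n):
    if st[i,4]>15:
        q=ray(c,ce[i],.0575)[0]-C; print(st[i],ce[i].round(1),"r",np.hypot(*q[:2]).round(4),"cw rad",-np.arctan2(q[1],q[0]).round(3))
Q=ray(c,np.argwhere(d>0)[:,::-1],.0575)[:,:2]-C[:2]; r=np.hypot(*Q.T); a=-np.arctan2(Q[:,1],Q[:,0])
print("hist r 20-25:",np.histogram(a[(r>.019)&(r<.026)],bins=np.arange(-.3,2,.1)))
print("needle r 10-19:",np.histogram(a[(r>.010)&(r<.018)],bins=np.arange(-.3,2,.1)), np.median(a[(r>.010)&(r<.018)]))
P=ray(c,[[347,287],[421,382],[477,187],[545,311]],.02); print(P.round(4))
```

```text
face ((319.8135070800781, 227.15390014648438), (57.1546630859375, 59.83203125), 84.1422348022461) [0.62494432 0.1563278  0.0575    ]
[316 216  23  17 100] [324.1 225.6] r 0.0039 cw rad 0.261
[335 240  10   9  50] [339.5 244.1] r 0.0228 cw rad 1.348
hist r 20-25: (array([ 8,  1,  0,  0,  0,  0,  1,  0,  0,  0,  0,  1,  0,  0,  0, 17, 18,
       14,  1,  0,  0,  1]), array([-3.00000000e-01, -2.00000000e-01, -1.00000000e-01,  5.55111512e-17,
        1.00000000e-01,  2.00000000e-01,  3.00000000e-01,  4.00000000e-01,
        5.00000000e-01,  6.00000000e-01,  7.00000000e-01,  8.00000000e-01,
        9.00000000e-01,  1.00000000e+00,  1.10000000e+00,  1.20000000e+00,
        1.30000000e+00,  1.40000000e+00,  1.50000000e+00,  1.60000000e+00,
        1.70000000e+00,  1.80000000e+00,  1.90000000e+00]))
needle r 10-19: (array([ 0,  0,  1, 15,  4,  0,  0,  0,  0,  0,  0,  0,  0,  0,  0,  0,  0,
        0,  0,  0,  0,  0]), array([-3.00000000e-01, -2.00000000e-01, -1.00000000e-01,  5.55111512e-17,
        1.00000000e-01,  2.00000000e-01,  3.00000000e-01,  4.00000000e-01,
        5.00000000e-01,  6.00000000e-01,  7.00000000e-01,  8.00000000e-01,
        9.00000000e-01,  1.00000000e+00,  1.10000000e+00,  1.20000000e+00,
        1.30000000e+00,  1.40000000e+00,  1.50000000e+00,  1.60000000e+00,
        1.70000000e+00,  1.80000000e+00,  1.90000000e+00])) 0.06388102983876824
[[ 0.6049  0.0799  0.02  ]
 [ 0.6069 -0.0687  0.02  ]
 [ 0.7618  0.0939  0.02  ]
 [ 0.762  -0.0689  0.02  ]]
```

Run:
```python
from h import *
go((.625,.156,.038),np.radians(52))
```

```text
shift [-0.0016  0.0019  0.1618] turn [-0.0001 -0.      0.0072]
```

Emit:
move_arm(moves=[[[1, -0.0015, 0.002, 0.05, 0, 0, 0.007], [1, -0.0015, 0.002, 0.1, 0, 0, 0.007], [1, -0.0015, 0.002, 0.14, 0, 0, 0.007], [1, -0.0015, 0.002, 0.162, 0, 0, 0.007], [1, -0.0015, 0.002, 0.162, 0, 0, 0.007]]])

```text
clock: 2.15
position: [0.6237, 0.1553, 0.0351]
tool_rot: [-3.139, 0.003, 0.908]
force: [-0.8, 0.9, 1.1]
grip_width: 0.0854
finger_force: 0.0
```

Run:
```python
from h import *
print(bot.observe()["force"])
go((.625,.156,.038),np.radians(52))
```

```text
[-0.80141893  0.86484747  1.11607376]
shift [ 0.0013  0.0006 -0.0029] turn [-0.0005  0.0006  0.    ]
```

Emit:
move_arm(moves=[[[0.6, 0, 0, 0, 0, 0, 0], [0.4, 0, 0, 0, 0, 0, 0], [0.3, 0, 0, 0, 0, 0, 0], [0.3, 0, 0, 0, 0, 0, 0], [0.3, 0, 0, 0, 0, 0, 0]]], force=25)

```text
clock: 2.65
position: [0.6258, 0.1562, 0.0398]
tool_rot: [-3.141, -0.002, 0.907]
force: [-7.1, 3.8, 9.2]
grip_width: 0.0549
finger_force: 25.6
```

Emit:
move_arm(moves=[[[0.3, 0, 0, -0.002, 0, 0, -0.015], [0.3, 0, 0, -0.002, 0, 0, -0.035], [0.3, 0, 0, -0.002, 0, 0, -0.055], [0.3, 0, 0, -0.002, 0, 0, -0.075], [0.3, 0, 0, -0.002, 0, 0, -0.095]]])

```text
clock: 3.15
position: [0.625, 0.1564, 0.0402]
tool_rot: [-3.141, -0.001, 1.509]
force: [-1.9, 6.4, -15.7]
grip_width: 0.0547
finger_force: 37.0
```

Emit:
move_arm(moves=[[[0.3, 0, 0, 0, 0, 0, -0.02], [0.3, 0, 0, 0, 0, 0, -0.04], [0.3, 0, 0, 0, 0, 0, -0.06], [0.3, 0, 0, 0, 0, 0, -0.08], [0.3, 0, 0, 0, 0, 0, -0.1]]])

```text
clock: 3.65
position: [0.6243, 0.1562, 0.0401]
tool_rot: [-3.14, -0.002, 2.137]
force: [-8.6, 6.3, -12.2]
grip_width: 0.0551
finger_force: 37.3
```

Emit:
move_arm(moves=[[[0.3, 0, 0, 0, 0, 0, -0.016], [0.3, 0, 0, 0, 0, 0, -0.016], [0.3, 0, 0, 0, 0, 0, -0.016]]])

```text
clock: 3.95
position: [0.6242, 0.1561, 0.0401]
tool_rot: [-3.14, -0.002, 2.233]
force: [-6.6, 6.7, -10.6]
grip_width: 0.0546
finger_force: 37.4
```

Run:
```python
from h import *
c=cam("wrist"); im=bot.grab_frame("wrist"); K=cam("wrist")
u=proj(c,[.625,.156,.0585])[0]; print(u)
x,y=u.astype(int); a=im[max(0,y-70):y+70,max(0,x-90):x+90]; save("pics/w2.png",cv2.resize(a,None,fx=4,fy=4))
```

```text
[317.97227309 332.51858875]
```

View pics/w2.png

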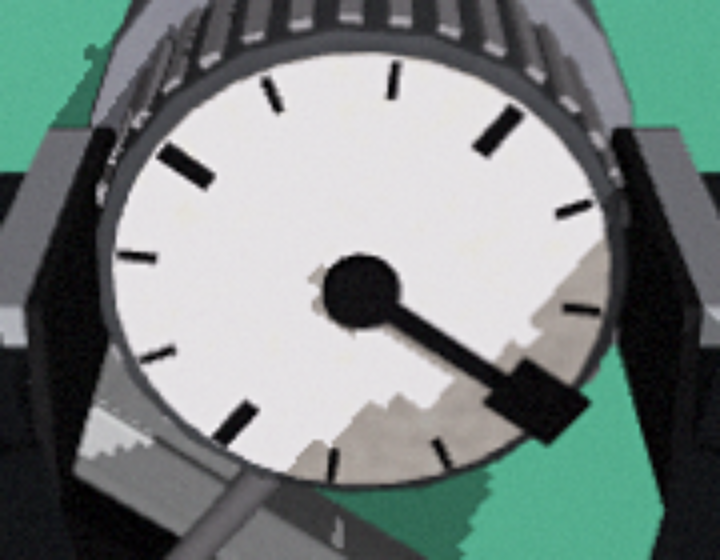

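The close-up shows the needle pointing into the middle of the broad mark at (540,400), with both directions at about 34°. The bezel is aligned, so I'll release it and rise.

Emit:
move_arm(moves=[[[0.75, 0, 0, 0, 0, 0, 0], [1, 0, 0, 0, 0, 0, 0], [1, 0, 0, 0, 0, 0, 0], [1, 0, 0, -0.03, 0, 0, 0], [1, 0, 0, -0.07, 0, 0, 0]]])

```text
clock: 4.5
position: [0.6251, 0.1542, 0.1096]
tool_rot: [-3.139, -0.001, 2.231]
force: [1.2, 0.9, 0.8]
grip_width: 0.0855
finger_force: 0.0
```

Emit:
move_arm(moves=[[[1, 0, 0, -0.045, 0, 0, 0], [1, 0, 0, -0.09, 0, 0, 0], [1, 0, 0, -0.09, 0, 0, 0], [1, 0, 0, -0.09, 0, 0, 0]]])

```text
clock: 4.9
position: [0.6264, 0.1546, 0.2014]
tool_rot: [3.139, 0.001, 2.231]
force: [-0.5, 0.4, -1.8]
grip_width: 0.0851
finger_force: 0.0
```

```bash
python3 - <<'E'
from h import *
c=cam("wrist"); im=bot.grab_frame("wrist"); save("pics/w3.png",im)
hsv=cv2.cvtColor(im,cv2.COLOR_RGB2HSV); u=proj(c,[.625,.156,.0575])[0]; x,y=u.astype(int); R=45
m=np.zeros((480,640),np.uint8); m[y-R:y+R,x-R:x+R]=((hsv[...,2]>150)&(hsv[...,1]<40))[y-R:y+R,x-R:x+R]*255
k=max(cv2.findContours(m,cv2.RETR_EXTERNAL,cv2.CHAIN_APPROX_NONE)[0],key=cv2.contourArea)
e=cv2.fitEllipse(cv2.convexHull(k)); C=ray(c,e[0],.0575)[0]; print("face",u,e,C)
f=np.zeros_like(m); cv2.ellipse(f,e,255,-1); d=(hsv[...,2]<90)&(f>0)
Q=ray(c,np.argwhere(d)[:,::-1],.0575)[:,:2]-C[:2]; r=np.hypot(*Q.T); a=-np.arctan2(Q[:,1],Q[:,0])
for lo,hi in((.008,.016),(.019,.026)):
    s=(r>lo)&(r<hi)&(abs(a)<.35); print(s.sum(),a[s].mean().round(3),np.median(a[s]).round(3))
# thin ticks: angles mod 30deg
s=(r>.02)&(r<.026)&(abs(a)>.35); print("tick phase",(np.angle(np.exp(12j*a[s]).mean())/12).round(3))
go((.44,.325,.15),np.pi)
E
python3 -c "
import cv2;im=cv2.imread('pics/w3.png');cv2.imwrite('pics/w3.png',im)"
```

```text
face [316.31407338 222.69035598] ((315.58428955078125, 221.9722900390625), (58.26106262207031, 60.026973724365234), 92.93348693847656) [0.62412443 0.15612043 0.0575    ]
21 0.077 0.073
52 0.03 0.033
tick phase -0.002
shift [ 0.2487 -0.0422  0.05  ] turn [ 0.000e+00  1.000e-04 -1.449e-01]
```

View pics/w3.png

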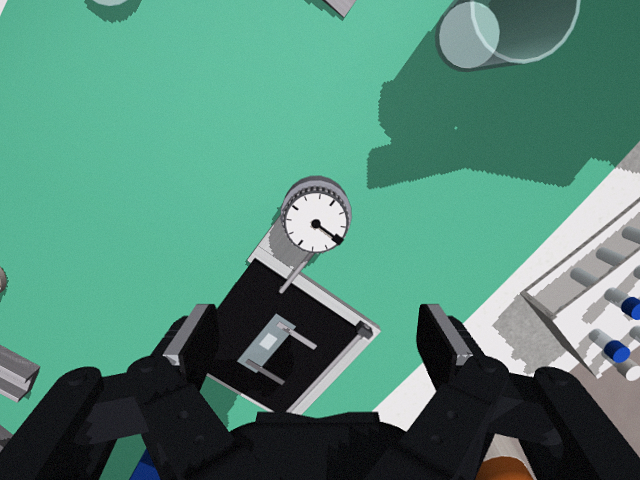

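The mark sits on the needle: the tick phase is -0.002 rad and the mark is at 0.03 rad. The wedge is next.

Emit:
move_arm(moves=[[[1, 0.248, -0.042, 0.03, 0, 0, -0.145], [1, 0.248, -0.042, 0.03, 0, 0, -0.145], [1, 0.248, -0.042, 0.03, 0, 0, -0.145], [1, 0.248, -0.042, 0.03, 0, 0, -0.145], [1, 0.248, -0.042, 0.03, 0, 0, -0.145]]])

```text
clock: 5.45
position: [0.4409, 0.3231, 0.1691]
tool_rot: [-3.141, -0.001, 2.987]
force: [1.0, 0.4, -1.8]
grip_width: 0.0853
finger_force: 0.0
```

Run:
```python
from h import *
go((.439,.325,.17),3.12)
```

```text
shift [ 0.0022  0.0016 -0.0009] turn [-0.0002 -0.0002 -0.0211]
```

Emit:
move_arm(moves=[[[1, 0.002, 0.001, 0, 0, 0, -0.021], [1, 0.002, 0.001, 0, 0, 0, -0.021], [1, 0.002, 0.001, 0, 0, 0, -0.021], [1, 0.002, 0.001, 0, 0, 0, -0.021]]])

```text
clock: 5.85
position: [0.442, 0.3227, 0.1699]
tool_rot: [-3.141, -0.0, 3.108]
force: [-0.1, -0.9, 0.4]
grip_width: 0.0852
finger_force: 0.0
```

Run:
```python
from h import *
c=cam("wrist"); im=bot.grab_frame("wrist"); save("pics/w4.png",im); print(-c[2].T@c[3])
print(proj(c,[[.4385,.325,.052],[.5385,.323,0],[.4385,.325,0]]).round(1).tolist(), bot.observe()["tool_rot"])
```

```text
[0.36317015 0.32598588 0.31161781]
[[319.7, 229.3], [320.7, 310.2], [319.3, 213.5]] [-3.14105568e+00  4.19614955e-07  3.10890253e+00]
```

View pics/w4.png

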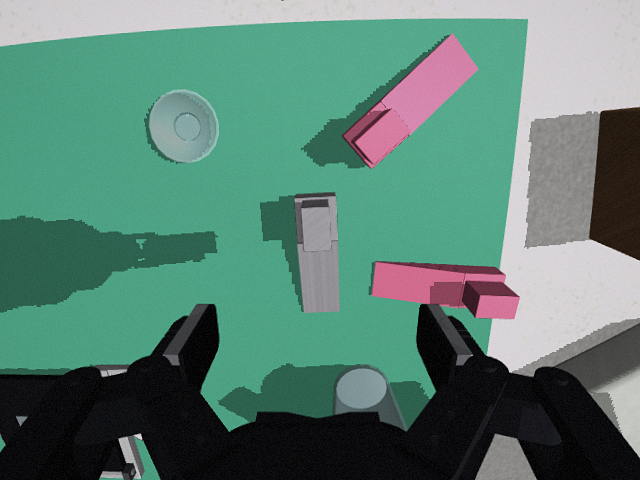

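The wedge post's top centre is at about (317,228) and its tip at about (322,312), clear of the pink look-alikes.

Run:
```python
from h import *
c=cam("wrist")
im=cv2.imread("pics/w4.png")
P=ray(c,[[303,206],[329.5,206],[331.5,249.5],[304.5,251]],.052); print(P.round(4),P.mean(0).round(4))
T=ray(c,[[304.5,312],[339,311.5]],.0017); print(T.round(4),T.mean(0).round(4))
B=ray(c,[[295.5,196],[335.5,194]],.0215); print(B.round(4))
v=T.mean(0)-P.mean(0); print("len",np.hypot(*v[:2]),"yaw",np.arctan2(v[1],v[0]))
go((*P.mean(0)[:2],.025),np.pi+np.arctan2(v[1],v[0]))
```

```text
[[0.4196 0.3131 0.052 ]
 [0.4203 0.3332 0.052 ]
 [0.4554 0.334  0.052 ]
 [0.456  0.3126 0.052 ]] [0.4378 0.3232 0.052 ]
[[0.5391 0.307  0.0017]
 [0.5397 0.3417 0.0017]] [0.5394 0.3243 0.0017]
[[0.4174 0.3056 0.0215]
 [0.4169 0.3394 0.0215]]
len 0.10157607689687592 yaw 0.010696901724135106
shift [0.0041 0.0003 0.1449] turn [-0.0001 -0.     -0.0069]
```

Emit:
move_arm(moves=[[[1, 0.004, 0, 0.05, 0, 0, -0.006], [1, 0.004, 0, 0.1, 0, 0, -0.006], [1, 0.004, 0, 0.13, 0, 0, -0.006], [1, 0.004, 0, 0.143, 0, 0, -0.006], [1, 0.004, 0, 0.143, 0, 0, -0.006]]])

```text
clock: 6.4
position: [0.4369, 0.3232, 0.0261]
tool_rot: [-3.14, -0.002, -3.134]
force: [0.2, 0.3, 0.6]
grip_width: 0.0854
finger_force: 0.0
```

Emit:
move_arm(moves=[[[0.5, 0, 0, 0, 0, 0, 0], [0.1, 0, 0, 0, 0, 0, 0], [0.1, 0, 0, 0, 0, 0, 0], [0.1, 0, 0, 0, 0, 0, 0], [0.1, 0, 0, 0, 0, 0, 0]]], force=60)

```text
clock: 6.9
position: [0.4375, 0.3239, 0.028]
tool_rot: [3.141, 0.001, -3.133]
force: [-1.1, -2.8, 11.8]
grip_width: 0.0211
finger_force: 58.8
```

Emit:
move_arm(moves=[[[0.1, 0, 0, 0, 0, 0, 0], [0.1, 0, 0, 0, 0, 0, 0]]])

```text
clock: 7.1
position: [0.4374, 0.3239, 0.028]
tool_rot: [3.141, 0.001, -3.133]
force: [-2.0, -3.0, 13.7]
grip_width: 0.0211
finger_force: 59.2
```

Emit:
move_arm(moves=[[[0.1, 0, 0, -0.02, 0, 0, 0], [0.1, 0, 0, -0.04, 0, 0, 0], [0.1, 0, -0.03, -0.04, 0, 0, 0], [0.1, -0.01, -0.07, -0.04, 0, 0, 0], [0.1, -0.02, -0.11, -0.04, 0, 0, 0]]])

```text
clock: 7.6
position: [0.458, 0.2131, 0.0674]
tool_rot: [3.142, 0.0, -3.131]
force: [0.7, 0.4, -4.1]
grip_width: 0.0212
finger_force: 59.8
```

Run:
```python
from h import *
s=bot.observe();print(s["position"],s["tool_rot"],s["force"],s["grip_width"])
go((.483,.005,.067),-3.13)
```

```text
[0.45799339 0.21312747 0.06742449] [ 3.14155747e+00  1.45099089e-04 -3.13076684e+00] [ 0.66983736  0.3557681  -4.09774669] 0.021209317348956463
shift [-0.0228 -0.2084  0.0004] turn [ 0.      0.     -0.0001]
```

Emit:
move_arm(moves=[[[0.1, -0.005, -0.045, 0, 0, 0, 0], [0.1, -0.01, -0.09, 0, 0, 0, 0], [0.1, -0.015, -0.135, 0, 0, 0, 0], [0.1, -0.02, -0.18, 0, 0, 0, 0], [0.1, -0.023, -0.208, 0, 0, 0, 0]]])

```text
clock: 8.1
position: [0.4829, 0.0027, 0.0673]
tool_rot: [-3.141, -0.0, -3.135]
force: [0.2, 0.8, -4.9]
grip_width: 0.0211
finger_force: 59.9
```

Emit:
move_arm(moves=[[[0.1, 0, 0, 0.015, 0, 0, 0], [0.1, 0, 0, 0.03, 0, 0, 0], [0.1, 0, 0, 0.036, 0, 0, 0], [0.1, 0, 0, 0.036, 0, 0, 0], [0.1, 0, 0, 0.036, 0, 0, 0]]])

```text
clock: 8.6
position: [0.4832, 0.0066, 0.0316]
tool_rot: [-3.142, 0.0, -3.132]
force: [0.2, 0.0, -3.0]
grip_width: 0.021
finger_force: 59.9
```

Run:
```python
from h import *
s=bot.observe();print(s["position"],s["tool_rot"],s["force"],s["grip_width"])
c=cam("top"); im=bot.grab_frame("top"); print(proj(c,[.606,.005,.012]),proj(c,[.583,.005,.0]))
save("pics/t5.png",cv2.resize(im[120:270,230:400],None,fx=4,fy=4,interpolation=cv2.INTER_CUBIC))
```

```text
[0.48318722 0.00657885 0.03155383] [-3.14155326e+00  6.37491625e-05 -3.13176943e+00] [ 0.24282277  0.02045188 -3.03835159] 0.021002779683135166
[[323.66149633 185.64004084]] [[323.64300589 195.26483941]]
```

View pics/t5.png

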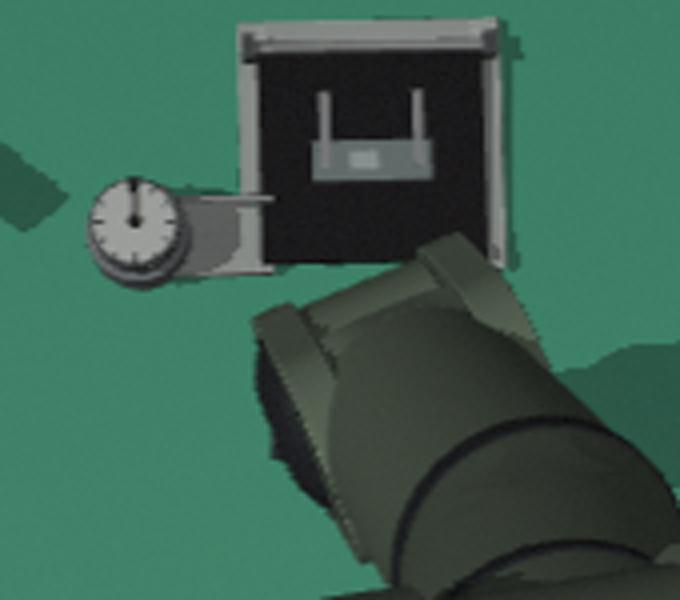

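The top view shows the zero mark at the needle tip. The wrist hides the wedge, so I'll set it down by force.

Emit:
move_arm(moves=[[[0.1, 0, 0, 0.002, 0, 0, 0], [0.1, 0, 0, 0.0035, 0, 0, 0], [0.1, 0, 0, 0.004, 0, 0, 0], [0.1, 0, 0, 0.004, 0, 0, 0]]])

```text
clock: 9.05
position: [0.4833, 0.0063, 0.028]
tool_rot: [-3.141, 0.001, -3.132]
force: [-5.3, 0.3, 19.6]
grip_width: 0.0207
finger_force: 63.0
```

Run:
```python
from h import *
c=cam("wrist"); im=bot.grab_frame("wrist"); save("pics/w6.png",im)
s=bot.observe();print(s["position"],s["force"],proj(c,[[.606,.005,.02],[.606,.079,.02],[.606,-.068,.02],[.583,.005,0]]).round(0).tolist())
```

```text
[0.48332909 0.00634451 0.02802408] [-4.56690531  0.68943181 19.26886813] [[313.0, 480.0], [434.0, 479.0], [193.0, 477.0], [313.0, 425.0]]
```

View pics/w6.png

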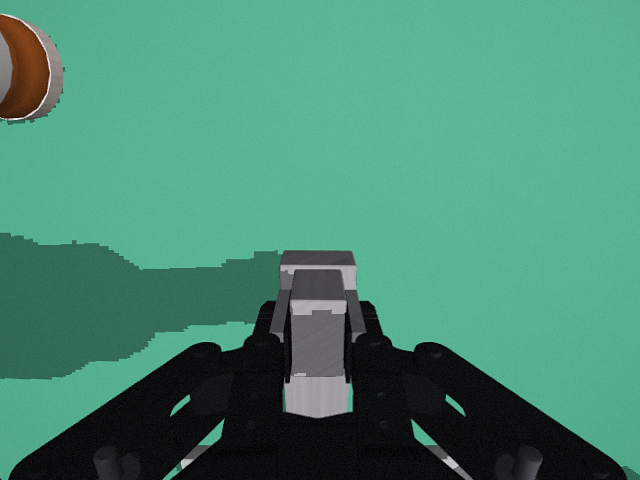

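The wedge is on the bench at about 20 N and held straight. Next I'll push in.

Emit:
move_arm(moves=[[[0.1, -0.01, 0, -0.0003, 0, 0, 0], [0.1, -0.02, 0, -0.0003, 0, 0, 0], [0.1, -0.03, 0, -0.0003, 0, 0, 0], [0.1, -0.04, 0, -0.0003, 0, 0, 0], [0.1, -0.05, 0, -0.0003, 0, 0, 0]]])

```text
clock: 9.6
position: [0.5313, 0.0066, 0.028]
tool_rot: [-3.141, -0.004, -3.132]
force: [-18.6, -0.7, 24.8]
grip_width: 0.0208
finger_force: 63.8
```

Emit:
move_arm(moves=[[[0.1, -0.006, 0, 0, 0, 0, 0], [0.1, -0.012, 0, 0, 0, 0, 0], [0.1, -0.018, 0, 0, 0, 0, 0], [0.1, -0.022, 0, 0, 0, 0, 0], [0.1, -0.022, 0, 0, 0, 0, 0]]])

```text
clock: 10.1
position: [0.5521, 0.0067, 0.028]
tool_rot: [-3.14, -0.006, -3.132]
force: [-25.3, -0.8, 33.1]
grip_width: 0.021
finger_force: 64.9
```

```bash
cat > needle.py <<'E'
from h import *
s=bot.observe(); print(s["position"],s["tool_rot"],s["force"],s["finger_force"])
c=cam("top"); im=bot.grab_frame("top"); u=proj(c,[.6245,.156,.0585])[0]; print(u)
x,y=u.round().astype(int); g=cv2.resize(im[y-16:y+16,x-16:x+16],None,fx=16,fy=16,interpolation=cv2.INTER_CUBIC)
import sys; save(sys.argv[1],g)
v=cv2.cvtColor(im,cv2.COLOR_RGB2GRAY).astype(np.float32)
for a in np.arange(-180,180,15):
    P=[[.6245+r*np.cos(np.radians(a)),.156-r*np.sin(np.radians(a)),.061] for r in np.arange(.007,.0165,.0015)]
    q=proj(c,P).astype(np.float32); print(a,int(cv2.remap(v,q[:,0].copy(),q[:,1].copy(),1).mean()),end="; ")
E
python3 needle.py pics/n1.png
```

```text
[0.55213726 0.00670721 0.02802177] [-3.14026025 -0.00585688 -3.13219637] [-25.32958568  -0.77069697  33.05029244] 64.9471664428711
[263.37506087 175.43863548]
-180 155; -165 155; -150 155; -135 155; -120 155; -105 155; -90 153; -75 153; -60 153; -45 153; -30 153; -15 153; 0 153; 15 150; 30 126; 45 97; 60 139; 75 152; 90 154; 105 155; 120 155; 135 155; 150 155; 165 155;
```

The needle reads about 43° (0.75 rad), which matches the geometry. Another 8 mm should bring it to about a quarter turn.

Emit:
move_arm(moves=[[[0.1, -0.003, 0, -0.0003, 0, 0, 0], [0.1, -0.006, 0, -0.0003, 0, 0, 0], [0.1, -0.008, 0, -0.0003, 0, 0, 0], [0.1, -0.008, 0, -0.0003, 0, 0, 0], [0.1, -0.008, 0, -0.0003, 0, 0, 0]]])

```text
clock: 10.65
position: [0.5607, 0.0068, 0.0281]
tool_rot: [-3.141, -0.004, -3.132]
force: [-19.3, -0.5, 20.1]
grip_width: 0.0209
finger_force: 63.2
```

```bash
python3 needle.py pics/n2.png
```

```text
[0.56072941 0.00682573 0.02806155] [-3.14056272 -0.00441597 -3.13212223] [-19.30718616  -0.47106638  20.07039547] 63.248233795166016
[263.37506087 175.43863548]
-180 155; -165 155; -150 155; -135 155; -120 155; -105 155; -90 153; -75 153; -60 153; -45 153; -30 153; -15 153; 0 153; 15 154; 30 155; 45 153; 60 146; 75 109; 90 91; 105 152; 120 155; 135 155; 150 155; 165 155;
```

View pics/n2.png

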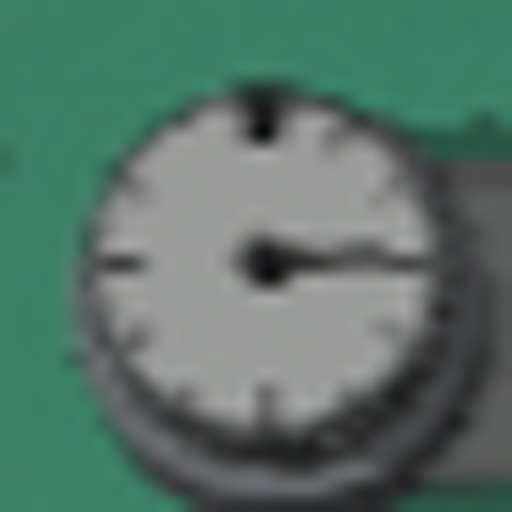

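The needle is at about 87°, a quarter turn, and the zero mark is still straight back at (262,120). I'll let it settle briefly, then hand in.

Emit:
move_arm(moves=[[[0.1, 0, 0, 0, 0, 0, 0], [0.1, 0, 0, 0, 0, 0, 0], [0.1, 0, 0, 0, 0, 0, 0]]])

```text
clock: 11.0
position: [0.5607, 0.0068, 0.028]
tool_rot: [-3.141, -0.004, -3.132]
force: [-19.4, 0.3, 21.5]
grip_width: 0.0211
finger_force: 63.2
```

```bash
python3 -c "
from h import *
print(bot.observe()['force'],bot.observe()['finger_force']); print(bot.job_done())"
```

```text
[-19.42176966   0.31925931  21.46504646] 63.23417544364929
the job is handed in; nothing more can be done
None
```

The job is handed in at about 11 s, with no verdict returned. By my measurements the bezel's zero mark is within about 0.05 rad of the resting needle, the wedge is still gripped about 55 mm under the stage's front edge, and the needle shows about a quarter turn (87°).

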